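Grade the chestnuts with the punched sieve

TASK

Draw the loaded sieve out from under the glass shelf by its tail handle, let go of it on the open counter, then take it again by its arched handle. Hold it over the wooden catch box and shake it side to side until all four small chestnuts have dropped into the box and only the three large ones are left in it, then stand the sieve with the large ones in the middle of the round board and let go. Don't spill any chestnuts, and leave the catch box, the bottle, the bowl and the little wooden cup-box where they are.

Things in the scene. Friction and masses are not known exactly. Their poses are not given: they have to be found in the camera images.
- shelf: Low serving shelf fixed on the counter: clear glass top 155 x 246 mm, 8 mm thick, underside 130 mm up, on two wooden side panels whose inner faces are 108 mm either side of the middle. Open at the front (-x); a 22 mm high batten across the foot of the back. A small cup-box stands on the glass. Origin on the counter; x points from front to back, y left. Turned by up to 0.15 rad.
- shelf_edge (a point): Middle of the front lower edge of the glass, 48 mm ahead (-x) of the shelf's origin and 130 mm up. The sieve must be drawn out past this edge before it can be lifted.
- sieve: Chestnut sieve, loose: open cedar frame 144 (x) x 180 (y) x 50 mm high, 8 mm walls. Origin at the centre of its underside, height 0 on the counter. A tail handle sticks out at -x; an arched handle spans it along x, top 111 mm up. Starts under the glass, origin within 9 mm of the shelf's, turned the same way within 0.05 rad, only tail and near edge outside. With chestnuts 0.45 to 0.6 kg.
- tail_grip (a point): Where to grip the tail handle: a dark wooden stick along the sieve's x, 16 mm wide (y), 20 mm tall, its middle 36 mm above the frame's underside, reaching from x = -72 to -134 mm; this point is at x = -113 mm. Grip across it, closing along the sieve's y, from above. For sliding the sieve over the counter; too far from its weight to lift it.
- arch_grip (a point): Where to grip the arched handle: a flat-sided dark wooden bar 68 mm long along the sieve's x, 16 mm wide (y), 22 mm tall, its middle 100 mm above the sieve's origin, near the balance point. Grip across it, closing along the sieve's y, from above.
- plate (a point): Centre of the top face of the sieve's stainless floor, 16 mm above the frame's underside: ten 32 mm square holes in staggered rows, so shake along the sieve's y axis. Shells slip on it at about 2.5 m/s2: carry it at under 1.2 m/s2. Brisk strokes, 50 to 65 mm end to end in about 0.2 s each, shift them; it may take ten to thirty strokes.
- catch_box: Open brown wooden box, loose, 1.2 kg, outer 240 (x) x 300 (y) x 70 mm high, 8 mm walls and floor. Origin at the centre of its underside. Turned the same way, the sieve fits between its walls with 52 mm to spare each side along the box's y, so it can be shaken with its foot about 10 mm below the rim. Stands to the robot's left or right, its long (y) axis across the robot's view, turned up to 0.2 rad.
- board: Round dark wooden board, 250 mm across, 16 mm thick, fixed on the counter, on the other side from the catch box; origin at the centre of its underside.
- sake_bottle: Green bottle 72 mm across, 250 mm tall, origin at the centre of its underside. Leave it alone.
- lacquer_bowl: Dark red bowl 116 mm across, 62 mm tall, origin at the centre of its underside. Leave it alone.
- masu: Small square cedar cup-box 85 x 85 x 58 mm, standing on the glass shelf, origin at the centre of its underside. Leave it alone.
- large0: Large chestnut 1 of 3, 44 mm across, 37 mm tall, 32 g, cannot pass the holes; a turned solid with a flat pale base, dark shell and short tip; it lies on its base at the start but may lie any way later; origin at the centre of its base. Starts in the sieve.
- large1: Large chestnut 2 of 3, 44 mm across, 37 mm tall, 32 g, cannot pass the holes; a turned solid with a flat pale base, dark shell and short tip; it lies on its base at the start but may lie any way later; origin at the centre of its base. Starts in the sieve.
- large2: Large chestnut 3 of 3, 44 mm across, 37 mm tall, 32 g, cannot pass the holes; a turned solid with a flat pale base, dark shell and short tip; it lies on its base at the start but may lie any way later; origin at the centre of its base. Starts in the sieve.
- small0: Small chestnut 1 of 4, 25 mm across, 21 mm tall, 11 g, passes the holes; a turned solid with a flat pale base, dark shell and short tip; it lies on its base at the start but may lie any way later; origin at the centre of its base. Starts in the sieve on a solid part of the plate.
- small1: Small chestnut 2 of 4, 25 mm across, 21 mm tall, 11 g, passes the holes; a turned solid with a flat pale base, dark shell and short tip; it lies on its base at the start but may lie any way later; origin at the centre of its base. Starts in the sieve on a solid part of the plate.
- small2: Small chestnut 3 of 4, 25 mm across, 21 mm tall, 11 g, passes the holes; a turned solid with a flat pale base, dark shell and short tip; it lies on its base at the start but may lie any way later; origin at the centre of its base. Starts in the sieve on a solid part of the plate.
- small3: Small chestnut 4 of 4, 25 mm across, 21 mm tall, 11 g, passes the holes; a turned solid with a flat pale base, dark shell and short tip; it lies on its base at the start but may lie any way later; origin at the centre of its base. Starts in the sieve on a solid part of the plate.

How it is judged:
On the way, in this order (a step that is already met when the one before it is completed fails the run):
1. the sieve stands on the counter clear of the glass shelf, let go, all seven chestnuts still in it (x of sieve in the frame of shelf below -0.122 m and height (world z) of sieve below 0.008 m and angle between sieve's own z axis and vertical below 0.06 rad and contact force between the fingers and sieve below 0.1 N and x of large0 in the frame of sieve between -0.066 and 0.066 m and y of large0 in the frame of sieve between -0.084 and 0.084 m and z of large0 in the frame of sieve between 0.004 and 0.056 m and x of large1 in the frame of sieve between -0.066 and 0.066 m and y of large1 in the frame of sieve between -0.084 and 0.084 m and z of large1 in the frame of sieve between 0.004 and 0.056 m and x of large2 in the frame of sieve between -0.066 and 0.066 m and y of large2 in the frame of sieve between -0.084 and 0.084 m and z of large2 in the frame of sieve between 0.004 and 0.056 m and x of small0 in the frame of sieve between -0.066 and 0.066 m and y of small0 in the frame of sieve between -0.084 and 0.084 m and z of small0 in the frame of sieve between 0.004 and 0.056 m and x of small1 in the frame of sieve between -0.066 and 0.066 m and y of small1 in the frame of sieve between -0.084 and 0.084 m and z of small1 in the frame of sieve between 0.004 and 0.056 m and x of small2 in the frame of sieve between -0.066 and 0.066 m and y of small2 in the frame of sieve between -0.084 and 0.084 m and z of small2 in the frame of sieve between 0.004 and 0.056 m and x of small3 in the frame of sieve between -0.066 and 0.066 m and y of small3 in the frame of sieve between -0.084 and 0.084 m and z of small3 in the frame of sieve between 0.004 and 0.056 m), for 0.2 s.
2. the sieve is held up over the catch box, all four small chestnuts have dropped into the box and all three large ones are in the sieve (contact force between the fingers and sieve above 1 N and height (world z) of sieve above 0.045 m and horizontal distance between sieve and catch_box below 0.13 m and x of large0 in the frame of sieve between -0.066 and 0.066 m and y of large0 in the frame of sieve between -0.084 and 0.084 m and z of large0 in the frame of sieve between 0.004 and 0.056 m and x of large1 in the frame of sieve between -0.066 and 0.066 m and y of large1 in the frame of sieve between -0.084 and 0.084 m and z of large1 in the frame of sieve between 0.004 and 0.056 m and x of large2 in the frame of sieve between -0.066 and 0.066 m and y of large2 in the frame of sieve between -0.084 and 0.084 m and z of large2 in the frame of sieve between 0.004 and 0.056 m and x of small0 in the frame of catch_box between -0.114 and 0.114 m and y of small0 in the frame of catch_box between -0.144 and 0.144 m and z of small0 in the frame of catch_box between 0 and 0.055 m and x of small1 in the frame of catch_box between -0.114 and 0.114 m and y of small1 in the frame of catch_box between -0.144 and 0.144 m and z of small1 in the frame of catch_box between 0 and 0.055 m and x of small2 in the frame of catch_box between -0.114 and 0.114 m and y of small2 in the frame of catch_box between -0.144 and 0.144 m and z of small2 in the frame of catch_box between 0 and 0.055 m and x of small3 in the frame of catch_box between -0.114 and 0.114 m and y of small3 in the frame of catch_box between -0.144 and 0.144 m and z of small3 in the frame of catch_box between 0 and 0.055 m), for 0.2 s.
At the end, for the whole second after the job is handed in: The sieve stands upright and still on the round board, its middle within 40 mm of the board's middle, all three large chestnuts in it, and all four small chestnuts lie at rest in the catch box (horizontal distance between sieve and board below 0.04 m and height (world z) of sieve between 0.011 and 0.022 m and angle between sieve's own z axis and vertical below 0.06 rad and linear speed of sieve below 0.02 m/s and x of large0 in the frame of sieve between -0.066 and 0.066 m and y of large0 in the frame of sieve between -0.084 and 0.084 m and z of large0 in the frame of sieve between 0.004 and 0.056 m and x of large1 in the frame of sieve between -0.066 and 0.066 m and y of large1 in the frame of sieve between -0.084 and 0.084 m and z of large1 in the frame of sieve between 0.004 and 0.056 m and x of large2 in the frame of sieve between -0.066 and 0.066 m and y of large2 in the frame of sieve between -0.084 and 0.084 m and z of large2 in the frame of sieve between 0.004 and 0.056 m and x of small0 in the frame of catch_box between -0.114 and 0.114 m and y of small0 in the frame of catch_box between -0.144 and 0.144 m and z of small0 in the frame of catch_box between 0 and 0.055 m and x of small1 in the frame of catch_box between -0.114 and 0.114 m and y of small1 in the frame of catch_box between -0.144 and 0.144 m and z of small1 in the frame of catch_box between 0 and 0.055 m and x of small2 in the frame of catch_box between -0.114 and 0.114 m and y of small2 in the frame of catch_box between -0.144 and 0.144 m and z of small2 in the frame of catch_box between 0 and 0.055 m and x of small3 in the frame of catch_box between -0.114 and 0.114 m and y of small3 in the frame of catch_box between -0.144 and 0.144 m and z of small3 in the frame of catch_box between 0 and 0.055 m and linear speed of each of large0, large1, large2, small0, small1, small2, small3 below 0.05 m/s); the robot touches nothing.
It fails at once if the catch box is shifted by more than 40 mm (distance of catch_box from where it was at the start of the episode above 0.04 m).
It fails at once if the bottle is shifted by more than 30 mm or knocked over (distance of sake_bottle from where it was at the start of the episode above 0.03 m or angle between sake_bottle's own z axis and vertical above 0.35 rad).
It fails at once if the bowl is shifted by more than 30 mm or knocked over (distance of lacquer_bowl from where it was at the start of the episode above 0.03 m or angle between lacquer_bowl's own z axis and vertical above 0.35 rad).
It fails at once if the cup-box is shifted by more than 30 mm or knocked over (distance of masu from where it was at the start of the episode above 0.03 m or angle between masu's own z axis and vertical above 0.35 rad).
It also fails if it takes over 69 s, if anything falls off the work surface, if the arm or the gripper's body presses on something with over 40 N, if the wrist force passes 120 N, or if a joint passes its speed limit or range.

ROBOT

A 6-joint arm with a two-finger parallel gripper is mounted at the origin on the work surface. World frame = base frame: x ahead of the robot, y to its left, z up, the work surface at z = 0. Lengths are in m, angles in rad, forces in N, time in s.
With the tool pointing down it reaches from about 0.375 to 0.975 m from the base axis. Payload 3.8 kg.
Tool frame: the origin (TCP) lies midway between the tips of the shut fingers; the grasp point (between the pads) lies 19 mm behind it; x points along the fingers, z is the direction in which the jaws open and shut, and the axes are right-handed (so a half turn about x gives the same grasp; the last joint's range is limited). The gripper opens to 85 mm and grips with 20 to 120 N. Pads are 22 mm wide; open, the fingers measure 114 mm over their backs; the gripper's body (76 mm by 85 mm) begins 54 mm behind the grasp point. The pads swing forward as they close: fully open they stand 13 mm farther back than shut.
Start: joints at [1.219, 0.264, 1.604, -0, 1.274, -0.037], TCP at [0.209, 0.642, 0.21] pointing down, gripper open.
Joint ranges: [-2.63, 2.63], [-0.94, 2.18], [0.31, 2.57], [-1.31, 4.45], [0, 2.66], [-2.55, 2.55]. Speed limits (rad/s): [2.57, 2.57, 3.14, 3.14, 3.14, 3.14].

INTERFACE

Orientations are given as a rotation vector (axis times angle).
In Python, from workcell import * gives the robot as it stands. The module is installed in compiled form; this text tells all that it offers.
- The arm moves only by the tool carry_out, never from a script. Its arguments are lists of equal length, an entry for each row: "offset": the shift along the tool's x, y, z in cm, a list of three; "delta_rot": the turn, a rotation vector about the tool's x, y, z in degrees, a list of three. A call has exactly 5 rows; each row shifts and turns the commanded pose from where the row before left it, along the tool's axes as they then stand; what a row does not reach is not made up. A row lasts 1/12 s, in which the tool goes at most 41.7 mm and 7.16 degrees, less where a joint would pass 70% of its speed; a pose out of reach is approached as far as the arm can. A call is refused whole if a number of a shift passes 4.17 or a number of a turn 7.16, either way. A call with a gripper value outside its range is refused whole. "fingers" is the opening, from -1 (shut) to 1 (fully open), set as the call begins (left out, the last holds). The fingers move at their own pace and stop on an object; "newtons" is the grip in N (left out, the last holds). Time passes only in rows, so rows that do not move let the fingers close, or fill a call up. It gives the time, the measured TCP pose, the force and the opening at its end, in the units of the state.
- read_state(): the state, without advancing time (a new reading comes with each control period).
- read_camera(name): name is "scene" or "top" or "wrist"; returns (picture, depth): 420x560x3 uint8, red, green, blue; 420x560 float32, m along the optical axis (not along the pixel's ray), 0 where there is no reading.
- get_calibration(name): a dict with "fx", "fy", "cx", "cy" (pixels), "R" (3x3) and "t" (3): a world point X has camera coordinates R X + t; the wrist camera has in their place "mount" (4x4, takes a point from camera to tool coordinates, whose origin is the TCP and whose axes are the tool frame's). Camera axes: x right, y down, z forward; pixel columns grow to the right and rows downward; lengths in m; the calibration is good to about 2 mm. A picture is of the moment at which its call begins: read the wrist's pose just before it. get_calibration takes no time and is no camera call.
- finish_job(): hands the job in, once; it reports no verdict.
The state is a dict: "time": time; "q": joint angles; "joint_vel": joint speeds; "joint_torque": joint torques, N m; "tool_pos": TCP position; "tcp_rot": TCP orientation; "wrist_force": force on the tool from outside, world axes, zero at the start; "torque": the same for the moment, N m; "width": opening from 0.0 (shut) to 1.0 (fully open).
Only numpy, scipy, OpenCV 4.12 (cv2) and the standard library are available. Lean on these libraries where they do the work, as an engineer would, in place of code of your own. Each camera call takes 0.05 s, during which the arm holds its last target. There are 200 camera calls.

## Working session

There is one attempt and no reset: what is moved stays moved. The work goes in short steps, Python scripts to look and compute and a tool call to move; the robot and the scene stay as the last step left them, time stands still between calls to the robot, and variables do not carry over. Pictures are saved under pics/ and viewed, about 8 in all and at most 12, crops included, and the job is handed in when it is done.

Besides the shell and the picture viewer there is one more tool, called after ">>>" as a command line: name --argument value ..., lists and objects as JSON in quotes. carry_out: Moves the arm, as the interface text tells. Its arguments: {"type":"object","properties":{"offset":{"type":"array"},"delta_rot":{"type":"array"},"fingers":{"type":"number"},"newtons":{"type":"number"}},"required":["offset","delta_rot"]}

```bash
mkdir -p pics; cat > h.py <<'E'
from workcell import *
import numpy as np, cv2
from scipy.spatial.transform import Rotation as Rn
def snap(n):
    s=read_state(); im,d=read_camera(n); c=get_calibration(n)
    K=np.array([[c['fx'],0,c['cx']],[0,c['fy'],c['cy']],[0,0,1]])
    if 'mount' in c:
        T=np.eye(4);T[:3,:3]=Rn.from_rotvec(s['tcp_rot']).as_matrix();T[:3,3]=s['tool_pos'];T=T@np.array(c['mount'])
    else:
        T=np.eye(4);T[:3,:3]=c['R'];T[:3,3]=c['t'];T=np.linalg.inv(T)
    return im,d,K,T
def xyz(d,K,T):
    v,u=np.indices(d.shape)
    p=np.stack([(u-K[0,2])/K[0,0]*d,(v-K[1,2])/K[1,1]*d,d],-1)
    return p@T[:3,:3].T+T[:3,3]
def ray(u,v,z,K,T):
    r=T[:3,:3]@np.linalg.solve(K,[u,v,1.]); return T[:3,3]+r*(z-T[2,3])/r[2]
def pose():
    s=read_state(); R=Rn.from_rotvec(s['tcp_rot']).as_matrix()
    print('t',round(s['time'],2),'p',np.round(s['tool_pos'],4),'w',round(s['width'],3),'F',np.round(s['wrist_force'],1)); print(np.round(R,3)); return s,R
def save(n,im,s=1): cv2.imwrite('pics/'+n+'.png',cv2.resize(im[...,::-1],None,fx=s,fy=s))
E
python3 - <<'E'
from h import *
pose()
for n in('top','scene'):
    im,d,K,T=snap(n); save(n+'0',im,1.4); print(n,np.round(K[0],1),np.round(T,3)); np.savez(n+'0',im=im,d=d,K=K,T=T)
E
```

```text
t 0.0 p [0.2087 0.6411 0.2084] w 1.005 F [ 0.4  0.1 -0.9]
[[-0.001 -0.951  0.31 ]
 [-0.002  0.31   0.951]
 [-1.     0.    -0.002]]
top [411.4   0.  280.8] [[ 0.024 -0.999  0.032  0.57 ]
 [-1.    -0.025 -0.003  0.02 ]
 [ 0.004 -0.032 -0.999  1.069]
 [ 0.     0.     0.     1.   ]]
scene [446.1   0.  284. ] [[-0.522 -0.809  0.271  0.336]
 [-0.853  0.494 -0.17   0.184]
 [ 0.003 -0.32  -0.947  1.101]
 [ 0.     0.     0.     1.   ]]
```

View pics/top0.png

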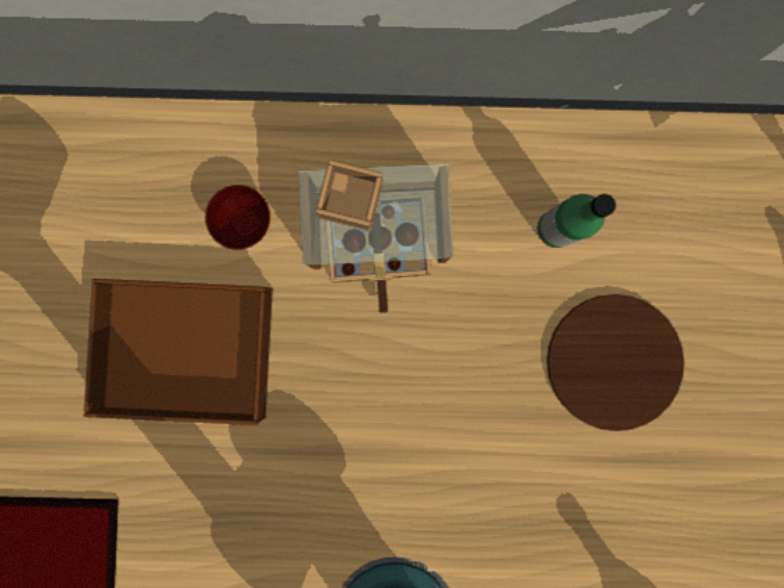

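View pics/scene0.png

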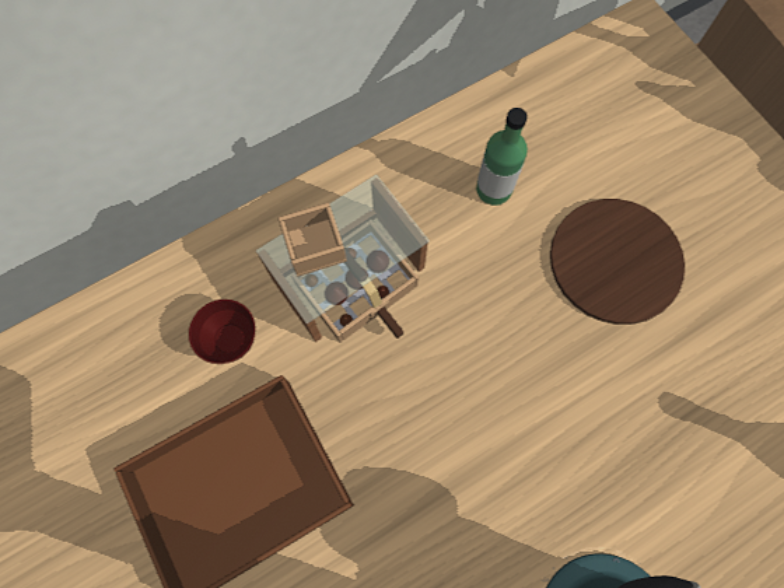

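The top view (1.4x) shows the catch box on the left (rim corners about 94,280 / 271,288 / 265,423 / 86,416), the board on the right (616,362) and the bowl at (238,216). The bottle stands at (555,232). The sieve is under the glass, with its tail running from (380,280) to (383,311).

```bash
python3 - <<'E'
from h import *
z=np.load('top0.npz');im,d,K,T=[z[k] for k in('im','d','K','T')]
f=lambda u,v,h:np.round(ray(u/1.4,v/1.4,h,K,T),4)
P=xyz(d,K,T)
g=im.astype(int).sum(2)
# tail: dark pixels in window, height 0.046
w=np.zeros(g.shape,bool);w[200:226,262:284]=1
m=w&(g<200)&(P[...,2]>.03); v,u=np.nonzero(m)
pts=np.array([ray(a,b,.046,K,T) for a,b in zip(u,v)])[:,:2]
print('tail n',len(u),pts.mean(0),pts.min(0),pts.max(0)); l=cv2.fitLine(pts.astype(np.float32),cv2.DIST_L2,0,.01,.01).ravel();print('dir',l)
for n,c in dict(sieveL=(333,281),sieveR=(430,274)).items(): print(n,f(*c,.05))
for c in((307,267),(450,261)): print('panel front',f(*c,.138))
for c in ((94,280),(271,288),(265,423),(86,416)): print('box',f(*c,.07), P[int(c[1]/1.4),int(c[0]/1.4)])
# board
m=(P[...,2]>.010)&(P[...,2]<.024)&(g<260); m[:, :370]=0;m[:200]=0
(c,r)=cv2.minEnclosingCircle(np.argwhere(cv2.morphologyEx(m.astype(np.uint8),cv2.MORPH_OPEN,np.ones((5,5))))[:,::-1].astype(np.float32)); print('board',ray(*c,.016,K,T),r)
# box by height
m=((P[...,2]>.055)&(P[...,2]<.085)).astype(np.uint8); m[:,205:]=0;m[:190]=0;m[310:]=0
m=cv2.morphologyEx(m,cv2.MORPH_CLOSE,np.ones((3,3)))
q=np.argwhere(m)[:,::-1]; X=np.array([ray(a,b,.07,K,T)[:2] for a,b in q]).astype(np.float32); print('boxrect',cv2.minAreaRect(X))
E
```

```text
tail n 126 [0.5937393 0.0364881] [0.56647514 0.0278451 ] [0.62135667 0.04655698]
dir [0.99392587 0.11005165 0.5937393  0.0364881 ]
sieveL [0.6172 0.1235 0.05  ]
sieveR [ 0.6338 -0.0479  0.05  ]
panel front [0.6347 0.1573 0.138 ]
panel front [ 0.6502 -0.0739  0.138 ]
box [0.6078 0.5353 0.07  ] [0.60776889 0.53568145 0.06993993]
box [0.6015 0.2286 0.07  ] [ 0.60549078  0.24488678 -0.00065974]
box [0.3689 0.2316 0.07  ] [ 3.55047122e-01  2.47267347e-01 -3.01660473e-04]
box [0.3735 0.5394 0.07  ] [0.37387151 0.54036933 0.07011723]
board [ 0.48326914 -0.39127923  0.016     ] 49.08747482299805
boxrect ((0.48847174644470215, 0.39187151193618774), (0.30215272307395935, 0.23918846249580383), 88.6039810180664)
```

>>> carry_out --offset '[[0,-2.2,-2.8],[0,-2.2,-2.8],[0,-2.2,-2.8],[0,-2.2,-2.8],[0,-2.2,-2.8]]' --delta_rot '[[-4.8,0,0],[-4.8,0,0],[-4.8,0,0],[-4.8,0,0],[-4.8,0,0]]' --fingers 1 --newtons 60

```text
time: 0.52
tool_pos: [0.2964, 0.4863, 0.2091]
tcp_rot: [-1.29, 1.157, 1.289]
wrist_force: [0.6, 0.4, -0.3]
width: 1.002
```

>>> carry_out --offset '[[0,-1.6,-3.2],[0,-1.6,-3.2],[0,-1.6,-3.2],[0,-1.6,-3.2],[0,-1.6,-3.2]]' --delta_rot '[[0,0,0],[0,0,0],[0,0,0],[0,0,0],[0,0,0]]'

```text
time: 0.93
tool_pos: [0.3931, 0.3357, 0.2093]
tcp_rot: [-1.286, 1.159, 1.286]
wrist_force: [0.4, 0.8, -0.2]
width: 1.002
```

>>> carry_out --offset '[[0,-1.6,-3.2],[0,-1.6,-3.2],[0,-1.6,-3.2],[0,-1.6,-3.2],[0,-1.6,-3.2]]' --delta_rot '[[0,0,0],[0,0,0],[0,0,0],[0,0,0],[0,0,0]]'

```text
time: 1.35
tool_pos: [0.4893, 0.1849, 0.2094]
tcp_rot: [-1.285, 1.159, 1.286]
wrist_force: [0.5, 0.1, -1.4]
width: 0.999
```

>>> carry_out --offset '[[0,-1.3,-3],[0,-1.3,-2.5],[0,-1,-1.5],[0,0,0],[0,0,0]]' --delta_rot '[[0,0,0],[0,0,0],[0,0,0],[0,0,0],[0,0,0]]'

```text
time: 1.77
tool_pos: [0.532, 0.12, 0.2092]
tcp_rot: [-1.283, 1.16, 1.285]
wrist_force: [-0.7, -0.2, -0.6]
width: 0.996
```

```bash
python3 - <<'E'
from h import *
pose()
im,d,K,T=snap('wrist'); save('w1',im,1.2); np.savez('w1',im=im,d=d,K=K,T=T)
E
```

```text
t 1.77 p [0.532  0.12   0.2092] w 0.996 F [-0.7 -0.2 -0.6]
[[-0.001 -0.995 -0.102]
 [ 0.    -0.102  0.995]
 [-1.     0.001  0.   ]]
```

View pics/w1.png

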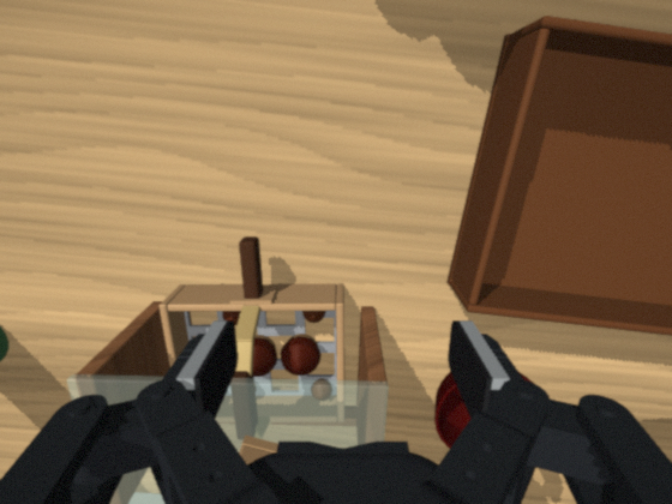

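The wrist view shows the tail from (250,240) to (252,297) and the sieve's near edge running from (165,300) to (343,290).

```bash
python3 - <<'E'
from h import *
z=np.load('w1.npz');im,d,K,T=[z[k] for k in('im','d','K','T')]
g=im.astype(int).sum(2);P=xyz(d,K,T)
w=np.zeros(g.shape,bool);w[190:246,195:222]=1
m=w&(g<230)&(P[...,2]>.035)&(P[...,2]<.055);v,u=np.nonzero(m)
pts=np.array([ray(a,b,.046,K,T) for a,b in zip(u,v)])[:,:2].astype(np.float32)
print(len(u),P[m].mean(0),pts.min(0),pts.max(0),cv2.minAreaRect(pts))
s,R=pose()
l=cv2.fitLine(pts,cv2.DIST_L2,0,.01,.01).ravel();print(l)
E
```

```text
712 [0.58826015 0.03918    0.04547437] [0.55896264 0.02891408] [0.6172857  0.05282508] ((0.5878540277481079, 0.04026170074939728), (0.057342760264873505, 0.019584788009524345), 5.821375846862793)
t 1.82 p [0.5315 0.1208 0.2092] w 1.0 F [-0.7  0.2 -0.5]
[[-0.001 -0.995 -0.103]
 [ 0.    -0.103  0.995]
 [-1.     0.001  0.   ]]
[0.99491286 0.10073905 0.58806556 0.03927435]
```

>>> carry_out --offset '[[0,-1,-2.2],[0,-1,-2.2],[0,-1,-2.2],[0,-1,-2.2],[2,0,0]]' --delta_rot '[[0,0,0],[0,0,0],[0,0,0],[0,0,0],[0,0,0]]'

```text
time: 2.23
tool_pos: [0.5855, 0.0358, 0.1941]
tcp_rot: [-1.291, 1.153, 1.277]
wrist_force: [0.7, 0.8, 0.6]
width: 1.0
```

>>> carry_out --offset '[[3.5,0,0],[3.5,0,0],[3,0,0],[2.5,0,0],[2,0,0]]' --delta_rot '[[0,0,0],[0,0,0],[0,0,0],[0,0,0],[0,0,0]]'

```text
time: 2.65
tool_pos: [0.5786, 0.039, 0.042]
tcp_rot: [-1.285, 1.16, 1.29]
wrist_force: [0.3, 0.1, 0.5]
width: 0.999
```

>>> carry_out --offset '[[1.5,0,0],[1,0,0],[0.3,0,0],[0,0,0],[0,0,0]]' --delta_rot '[[0,0,0],[0,0,0],[0,0,0],[0,0,0],[0,0,0]]'

```text
time: 3.07
tool_pos: [0.5817, 0.038, 0.0177]
tcp_rot: [-1.287, 1.157, 1.285]
wrist_force: [0.7, 0.6, 0.7]
width: 1.002
```

>>> carry_out --offset '[[0,0,0],[0,0,0],[0,0,0],[0,0,0],[0,0,0]]' --delta_rot '[[0,0,0],[0,0,0],[0,0,0],[0,0,0],[0,0,0]]' --fingers -1 --newtons 40

```text
time: 3.48
tool_pos: [0.5813, 0.0373, 0.0172]
tcp_rot: [-1.286, 1.158, 1.285]
wrist_force: [-0.1, -0.2, 0.7]
width: 0.297
```

>>> carry_out --offset '[[0,0,0],[0,0,0],[0,0,0],[0,0,0],[0,0,0]]' --delta_rot '[[0,0,0],[0,0,0],[0,0,0],[0,0,0],[0,0,0]]'

```text
time: 3.9
tool_pos: [0.5813, 0.0372, 0.0173]
tcp_rot: [-1.286, 1.158, 1.285]
wrist_force: [-0.9, -2.0, 5.6]
width: 0.171
```

>>> carry_out --offset '[[0,0.3,0],[0,0.6,0],[0,0.9,0],[0,1.2,0],[0,1.2,0]]' --delta_rot '[[0,0,0],[0,0,0],[0,0,0],[0,0,0],[0,0,0]]'

```text
time: 4.32
tool_pos: [0.5397, 0.0332, 0.0173]
tcp_rot: [-1.287, 1.156, 1.284]
wrist_force: [3.3, 0.2, 1.4]
width: 0.167
```

>>> carry_out --offset '[[0,1.2,0],[0,1.2,0],[0,1.2,0],[0,1.2,0],[0,1.2,0]]' --delta_rot '[[0,0,0],[0,0,0],[0,0,0],[0,0,0],[0,0,0]]'

```text
time: 4.73
tool_pos: [0.4793, 0.0268, 0.0172]
tcp_rot: [-1.286, 1.157, 1.284]
wrist_force: [3.8, -0.3, 2.3]
width: 0.17
```

>>> carry_out --offset '[[0,1.2,0],[0,1.2,0],[0,1.2,0],[0,1.2,0],[0,1.2,0]]' --delta_rot '[[0,0,0],[0,0,0],[0,0,0],[0,0,0],[0,0,0]]'

```text
time: 5.15
tool_pos: [0.4192, 0.0205, 0.017]
tcp_rot: [-1.286, 1.158, 1.285]
wrist_force: [4.0, 0.3, 3.0]
width: 0.169
```

>>> carry_out --offset '[[0,1,0],[0,0.7,0],[0,0.4,0],[0,0.1,0],[0,0,0]]' --delta_rot '[[0,0,0],[0,0,0],[0,0,0],[0,0,0],[0,0,0]]'

```text
time: 5.57
tool_pos: [0.3976, 0.0182, 0.017]
tcp_rot: [-1.285, 1.159, 1.286]
wrist_force: [2.3, 0.2, 8.1]
width: 0.169
```

>>> carry_out --offset '[[0,0,0],[0,0,0],[0,0,0],[0,0,0],[0,0,0]]' --delta_rot '[[0,0,0],[0,0,0],[0,0,0],[0,0,0],[0,0,0]]' --fingers 1

```text
time: 5.98
tool_pos: [0.3968, 0.0183, 0.016]
tcp_rot: [-1.284, 1.16, 1.288]
wrist_force: [0.4, -0.3, 0.1]
width: 0.868
```

>>> carry_out --offset '[[0,0,0],[0,0,0],[0,0,0],[-1,0,0],[-2,0,0]]' --delta_rot '[[0,0,0],[0,0,0],[0,0,0],[0,0,0],[0,0,0]]'

```text
time: 6.4
tool_pos: [0.3954, 0.0183, 0.0454]
tcp_rot: [-1.282, 1.162, 1.29]
wrist_force: [-0.6, -0.9, 0.1]
width: 1.003
```

>>> carry_out --offset '[[-3.5,0,0],[-3.5,0,0],[-3.5,0,0],[-3.5,0,0],[-3,0,0]]' --delta_rot '[[0,0,0],[0,0,0],[0,0,0],[0,0,0],[0,0,0]]'

```text
time: 6.82
tool_pos: [0.3983, 0.0183, 0.2204]
tcp_rot: [-1.287, 1.156, 1.283]
wrist_force: [0.9, 0.7, -0.1]
width: 1.005
```

```bash
python3 - <<'E'
from h import *
pose()
for n in('top','wrist'):
    im,d,K,T=snap(n); np.savez(n+'2',im=im,d=d,K=K,T=T); save(n+'2',im,1.4 if n=='top' else 1)
E
```

```text
t 6.82 p [0.3983 0.0183 0.2204] w 1.005 F [ 0.9  0.7 -0.1]
[[ 0.003 -0.995 -0.104]
 [-0.    -0.104  0.995]
 [-1.    -0.003 -0.   ]]
```

View pics/top2.png

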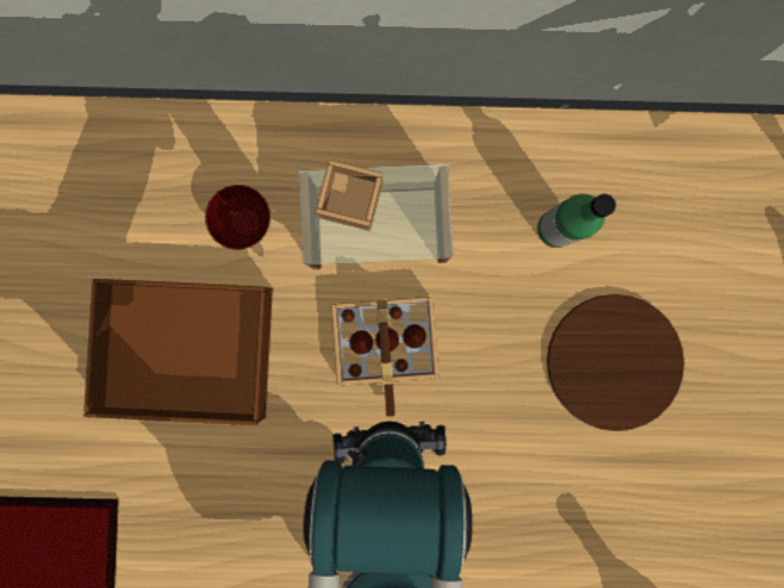

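View pics/wrist2.png

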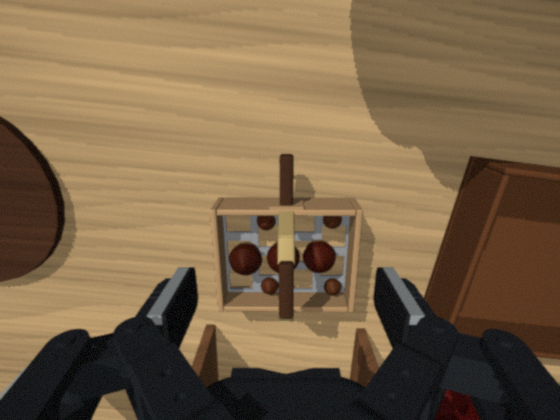

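Both views show the sieve clear of the shelf with all seven chestnuts in it. In the top view its rim corners are at (332,305), (433,298), (438,376) and (338,385), and the dark arch bar runs from (383,322) to (386,362).

```bash
python3 - <<'E'
from h import *
z=np.load('top2.npz');im,d,K,T=[z[k] for k in('im','d','K','T')]
P=xyz(d,K,T);g=im.astype(int).sum(2)
c=np.array([ray(u/1.4,v/1.4,.05,K,T) for u,v in((332,305),(433,298),(438,376),(338,385))]);print('frame c',c.mean(0)[:2]);e=(c[0]-c[1]+c[3]-c[2]);print('yaw',np.arctan2(-e[0],e[1]))
z=P[...,2];m=(z>.098)&(z<.125);m[:200]=0;m[290:]=0;m[:,:220]=0;m[:,320:]=0;q=P[m];print('top arch',m.sum(),q.mean(0),q.min(0),q.max(0))
z=np.load('wrist2.npz');im,d,K,T=[z[k] for k in('im','d','K','T')]
P=xyz(d,K,T);z=P[...,2];m=(z>.100)&(z<.12);m[:180]=0;m[340:]=0;m[:,:260]=0;m[:,320:]=0;q=P[m];print('wr arch',m.sum(),q.mean(0),q.min(0),q.max(0))
print(cv2.fitLine(q[:,:2].astype(np.float32),2,0,.01,.01).ravel())
z=P[...,2];m=(z>.043)&(z<.053);m[:180]=0;m[330:]=0;m[:,:200]=0;m[:,370:]=0;print('frame wr',cv2.minAreaRect(P[m][:,:2].astype(np.float32)),z[m].mean())
E
```

```text
frame c [0.51365689 0.02842171]
yaw 0.1034740264464659
top arch 227 [0.51448367 0.03044763 0.10917925] [0.47293526 0.01817885 0.09826779] [0.55284629 0.04086281 0.11502799]
wr arch 942 [0.50643412 0.03048469 0.11040358] [0.47393726 0.01910788 0.10001286] [0.5472624  0.04202482 0.11394027]
[0.9948961  0.10090455 0.50643414 0.03048469]
frame wr ((0.49561116099357605, 0.029209859669208527), (0.178511843085289, 0.18027526140213013), 6.045562744140625) 0.04907616383429932
```

>>> carry_out --offset '[[0,-2.3,0],[0,-2.3,0],[0,-2.3,0],[0,-2.3,0],[0,-2.4,0]]' --delta_rot '[[0,0,0],[0,0,0],[0,0,0],[0,0,0],[0,0,0]]'

```text
time: 7.33
tool_pos: [0.5137, 0.0304, 0.2165]
tcp_rot: [-1.285, 1.159, 1.286]
wrist_force: [-0.6, -0.0, -0.2]
width: 1.002
```

>>> carry_out --offset '[[3,0,0],[3,0,0],[3,0,0],[2.5,0,0],[1.5,0,0]]' --delta_rot '[[0,0,0],[0,0,0],[0,0,0],[0,0,0],[0,0,0]]'

```text
time: 7.75
tool_pos: [0.5104, 0.0303, 0.0831]
tcp_rot: [-1.283, 1.162, 1.29]
wrist_force: [0.2, 0.0, -0.4]
width: 0.999
```

>>> carry_out --offset '[[0.7,0,0],[0.3,0,0],[0,0,0],[0,0,0],[0,0,0]]' --delta_rot '[[0,0,0],[0,0,0],[0,0,0],[0,0,0],[0,0,0]]'

```text
time: 8.17
tool_pos: [0.5148, 0.0303, 0.0784]
tcp_rot: [-1.287, 1.156, 1.283]
wrist_force: [-0.8, -0.2, -0.4]
width: 1.0
```

>>> carry_out --offset '[[0,0,0],[0,0,0],[0,0,0],[0,0,0],[0,0,0]]' --delta_rot '[[0,0,0],[0,0,0],[0,0,0],[0,0,0],[0,0,0]]' --fingers -1 --newtons 90

```text
time: 8.58
tool_pos: [0.5135, 0.0303, 0.077]
tcp_rot: [-1.286, 1.158, 1.285]
wrist_force: [0.5, 0.4, -0.3]
width: 0.296
```

>>> carry_out --offset '[[0,0,0],[0,0,0],[0,0,0],[0,0,0],[0,0,0]]' --delta_rot '[[0,0,0],[0,0,0],[0,0,0],[0,0,0],[0,0,0]]'

```text
time: 9.0
tool_pos: [0.5135, 0.0302, 0.0772]
tcp_rot: [-1.286, 1.158, 1.285]
wrist_force: [-2.3, -1.2, 5.4]
width: 0.156
```

>>> carry_out --offset '[[-0.3,0,0],[-0.6,0,0],[-0.9,0,0],[-1.2,0,0],[-1.4,0,0]]' --delta_rot '[[0,0,0],[0,0,0],[0,0,0],[0,0,0],[0,0,0]]'

```text
time: 9.42
tool_pos: [0.5126, 0.0304, 0.1209]
tcp_rot: [-1.285, 1.159, 1.287]
wrist_force: [0.6, -0.0, -4.8]
width: 0.161
```

>>> carry_out --offset '[[-1.4,0,0],[-1.4,0,0],[-1.1,0,0],[-0.8,0,0],[-0.4,0,0]]' --delta_rot '[[0,0,0],[0,0,0],[0,0,0],[0,0,0],[0,0,0]]'

```text
time: 9.83
tool_pos: [0.5143, 0.0303, 0.1737]
tcp_rot: [-1.287, 1.156, 1.283]
wrist_force: [0.4, -0.2, -5.1]
width: 0.152
```

>>> carry_out --offset '[[0,0,0.5],[0,0,1],[0,0,1.5],[0,0,2],[0,0,2.5]]' --delta_rot '[[0,0,0],[0,0,0],[0,0,0],[0,0,0],[0,0,0]]'

```text
time: 10.25
tool_pos: [0.5045, 0.1055, 0.1704]
tcp_rot: [-1.284, 1.161, 1.286]
wrist_force: [0.5, 0.5, -4.4]
width: 0.156
```

>>> carry_out --offset '[[0,0.1,2.5],[0,0.1,2.5],[0,0.1,2.5],[0,0.1,2.5],[0,0.1,2.5]]' --delta_rot '[[0.7,0,0],[0.7,0,0],[0.7,0,0],[0.7,0,0],[0.7,0,0]]'

```text
time: 10.67
tool_pos: [0.4889, 0.2308, 0.1703]
tcp_rot: [-1.24, 1.191, 1.242]
wrist_force: [1.0, 0.3, -4.7]
width: 0.157
```

>>> carry_out --offset '[[0,0.1,2.5],[0,0.1,2.5],[0,0.1,2.5],[0,0.1,2.5],[0,0.1,2.2]]' --delta_rot '[[0.7,0,0],[0.7,0,0],[0.7,0,0],[0.7,0,0],[0.7,0,0]]'

```text
time: 11.08
tool_pos: [0.4815, 0.353, 0.1701]
tcp_rot: [-1.195, 1.22, 1.198]
wrist_force: [0.6, 0.2, -4.9]
width: 0.155
```

>>> carry_out --offset '[[0,0,1.8],[0,0,1.3],[0,0,0.8],[0,0,0.3],[0,0,0]]' --delta_rot '[[0,0,0],[0,0,0],[0,0,0],[0,0,0],[0,0,0]]'

```text
time: 11.5
tool_pos: [0.484, 0.393, 0.1714]
tcp_rot: [-1.197, 1.218, 1.196]
wrist_force: [-0.1, -0.7, -4.4]
width: 0.155
```

```bash
python3 - <<'E'
from h import *
pose()
im,d,K,T=snap('top'); np.savez('top3',im=im,d=d,K=K,T=T)
im2,*_=snap('wrist'); 
save('c3',np.hstack([im[170:330,30:300],im2[150:310,150:420]]),1.45)
E
```

```text
t 11.5 p [0.484  0.393  0.1714] w 0.155 F [-0.1 -0.7 -4.4]
[[-0.001 -1.     0.018]
 [-0.001  0.018  1.   ]
 [-1.     0.    -0.001]]
```

View pics/c3.png

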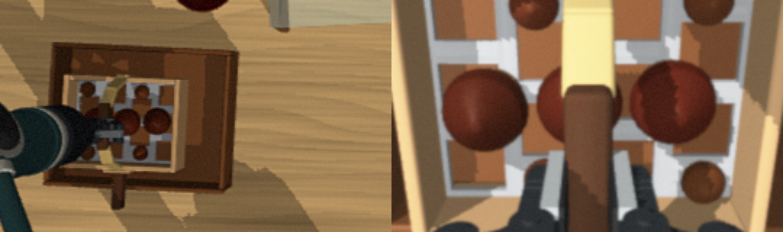

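>>> carry_out --offset '[[0.5,0,0],[0.8,0,0],[0.8,0,0],[0.6,0,0],[0.3,0,0]]' --delta_rot '[[0,0,0],[0,0,0],[0,0,0],[0,0,0],[0,0,0]]'

```text
time: 12.02
tool_pos: [0.4831, 0.3918, 0.1396]
tcp_rot: [-1.196, 1.221, 1.196]
wrist_force: [-0.4, -0.5, -5.3]
width: 0.157
```

>>> carry_out --offset '[[0,0,2.9],[0,0,-2.9],[0,0,-2.9],[0,0,2.9],[0,0,2.9]]' --delta_rot '[[0,0,0],[0,0,0],[0,0,0],[0,0,0],[0,0,0]]'

```text
time: 12.43
tool_pos: [0.4838, 0.4184, 0.1397]
tcp_rot: [-1.194, 1.225, 1.193]
wrist_force: [0.7, 1.2, -2.8]
width: 0.155
```

>>> carry_out --offset '[[0,0,-2.9],[0,0,-2.9],[0,0,2.9],[0,0,2.9],[0,0,-2.9]]' --delta_rot '[[0,0,0],[0,0,0],[0,0,0],[0,0,0],[0,0,0]]'

```text
time: 12.85
tool_pos: [0.4846, 0.4013, 0.1408]
tcp_rot: [-1.193, 1.21, 1.201]
wrist_force: [2.5, 0.8, -3.8]
width: 0.154
```

>>> carry_out --offset '[[0,0,-2.9],[0,0,2.9],[0,0,2.9],[0,0,-2.9],[0,0,-2.9]]' --delta_rot '[[0,0,0],[0,0,0],[0,0,0],[0,0,0],[0,0,0]]'

```text
time: 13.27
tool_pos: [0.4835, 0.366, 0.1409]
tcp_rot: [-1.198, 1.216, 1.199]
wrist_force: [0.0, -0.7, -3.5]
width: 0.153
```

>>> carry_out --offset '[[0,0,2.9],[0,0,2.9],[0,0,-2.9],[0,0,-2.9],[0,0,2.9]]' --delta_rot '[[0,0,0],[0,0,0],[0,0,0],[0,0,0],[0,0,0]]'

```text
time: 13.68
tool_pos: [0.4811, 0.3821, 0.1375]
tcp_rot: [-1.199, 1.235, 1.193]
wrist_force: [-0.7, -0.1, -5.8]
width: 0.158
```

>>> carry_out --offset '[[0,0,0],[0,0,0],[0,0,0],[0,0,0],[0,0,0]]' --delta_rot '[[0,0,0],[0,0,0],[0,0,0],[0,0,0],[0,0,0]]'

```text
time: 14.1
tool_pos: [0.4842, 0.3928, 0.1419]
tcp_rot: [-1.196, 1.218, 1.196]
wrist_force: [-0.1, -0.2, -4.1]
width: 0.156
```

```bash
cat > look.py <<'E'
import sys
from h import *
pose()
im,d,K,T=snap('top'); im2,*_=snap('wrist'); im3,*_=snap('scene')
print(im3.shape)
n=sys.argv[1]; np.savez(n,top=im,d=d,K=K,T=T,wr=im2,sc=im3)
save(n,np.vstack([np.hstack([im[180:310,40:210],im2[120:250,110:450]]),np.hstack([im2[250:380,110:450],im3[290:420,60:230]])]),1.55)
E
python3 look.py c4
```

```text
t 14.1 p [0.4842 0.3928 0.1419] w 0.156 F [-0.1 -0.2 -4.1]
[[ 0.    -1.     0.018]
 [-0.     0.018  1.   ]
 [-1.    -0.    -0.   ]]
(420, 560, 3)
```

View pics/c4.png

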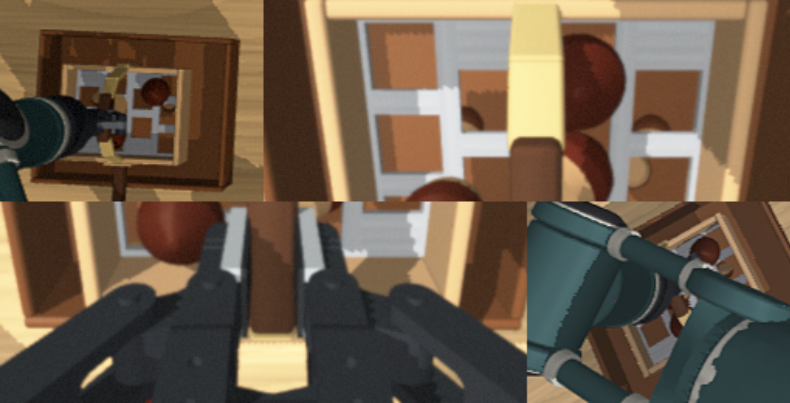

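Several small chestnuts have fallen and can be seen through the holes in the box at about (468,117) and (650,122). The one at (640,172) is unclear, so I'll shake some more.

>>> carry_out --offset '[[0,0,2.9],[0,0,-2.9],[0,0,-2.9],[0,0,2.9],[0,0,2.9]]' --delta_rot '[[0,0,0],[0,0,0],[0,0,0],[0,0,0],[0,0,0]]'

```text
time: 14.67
tool_pos: [0.4839, 0.4186, 0.1403]
tcp_rot: [-1.194, 1.224, 1.193]
wrist_force: [0.5, -0.2, -3.2]
width: 0.154
```

>>> carry_out --offset '[[0,0,-2.9],[0,0,-2.9],[0,0,2.9],[0,0,2.9],[0,0,-2.9]]' --delta_rot '[[0,0,0],[0,0,0],[0,0,0],[0,0,0],[0,0,0]]'

```text
time: 15.08
tool_pos: [0.4847, 0.4014, 0.1413]
tcp_rot: [-1.193, 1.209, 1.201]
wrist_force: [1.3, -1.0, -3.3]
width: 0.156
```

>>> carry_out --offset '[[0,0,-2.9],[0,0,2.9],[0,0,2.9],[0,0,-2.9],[0,0,-2.9]]' --delta_rot '[[0,0,0],[0,0,0],[0,0,0],[0,0,0],[0,0,0]]'

```text
time: 15.5
tool_pos: [0.4836, 0.366, 0.1413]
tcp_rot: [-1.198, 1.215, 1.199]
wrist_force: [-1.1, -1.3, -5.1]
width: 0.155
```

>>> carry_out --offset '[[0,0,2.9],[0,0,2.9],[0,0,-2.9],[0,0,-2.9],[0,0,2.9]]' --delta_rot '[[0,0,0],[0,0,0],[0,0,0],[0,0,0],[0,0,0]]'

```text
time: 15.92
tool_pos: [0.4812, 0.3822, 0.1379]
tcp_rot: [-1.199, 1.234, 1.193]
wrist_force: [-1.4, 0.1, -6.6]
width: 0.159
```

>>> carry_out --offset '[[0,0,0],[0,0,0],[0,0,0],[0,0,0],[0,0,0]]' --delta_rot '[[0,0,0],[0,0,0],[0,0,0],[0,0,0],[0,0,0]]'

```text
time: 16.33
tool_pos: [0.4842, 0.3928, 0.142]
tcp_rot: [-1.196, 1.218, 1.196]
wrist_force: [0.9, -0.8, -3.7]
width: 0.159
```

```bash
python3 - <<'E'
from h import *
pose()
im,d,K,T=snap('top'); im2,d2,K2,T2=snap('wrist'); np.savez('c5',top=im,d=d,K=K,T=T,wr=im2,d2=d2,K2=K2,T2=T2)
a=cv2.resize(im2[100:320,90:470],None,fx=2,fy=2); b=cv2.resize(im[195:300,60:200],(213,160))
a[-160:,:213]=b; print(a.shape); save('c5',a)
E
```

```text
t 16.33 p [0.4842 0.3928 0.142 ] w 0.159 F [ 0.9 -0.8 -3.7]
[[ 0.    -1.     0.018]
 [-0.     0.018  1.   ]
 [-1.    -0.    -0.   ]]
(440, 760, 3)
```

View pics/c5.png

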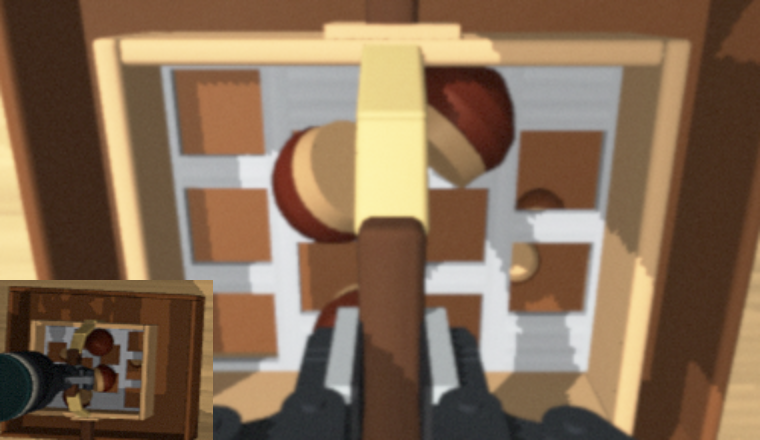

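The three large chestnuts are in the sieve, at (470,120), (330,180) and (340,310). Two small ones show in the box under the holes at (540,200) and (522,260). A third is now hidden, and I can't account for the fourth, so I'll do another round and then two offset views.

>>> carry_out --offset '[[0,0,3.1],[0,0,-3.1],[0,0,-3.1],[0,0,3.1],[0,0,3.1]]' --delta_rot '[[0,0,0],[0,0,0],[0,0,0],[0,0,0],[0,0,0]]'

```text
time: 16.85
tool_pos: [0.4838, 0.4201, 0.14]
tcp_rot: [-1.193, 1.225, 1.193]
wrist_force: [1.1, 1.1, -4.2]
width: 0.158
```

>>> carry_out --offset '[[0,0,-3.1],[0,0,-3.1],[0,0,3.1],[0,0,3.1],[0,0,-3.1]]' --delta_rot '[[0,0,0],[0,0,0],[0,0,0],[0,0,0],[0,0,0]]'

```text
time: 17.27
tool_pos: [0.4846, 0.4019, 0.1407]
tcp_rot: [-1.193, 1.21, 1.202]
wrist_force: [1.7, -0.3, -5.6]
width: 0.156
```

>>> carry_out --offset '[[0,0,-3.1],[0,0,3.1],[0,0,3.1],[0,0,-3.1],[0,0,-3.1]]' --delta_rot '[[0,0,0],[0,0,0],[0,0,0],[0,0,0],[0,0,0]]'

```text
time: 17.68
tool_pos: [0.4835, 0.3641, 0.141]
tcp_rot: [-1.199, 1.216, 1.199]
wrist_force: [0.9, -1.3, -3.4]
width: 0.156
```

>>> carry_out --offset '[[0,0,3.1],[0,0,3.1],[0,0,-3.1],[0,0,-3.1],[0,0,0]]' --delta_rot '[[0,0,0],[0,0,0],[0,0,0],[0,0,0],[0,0,0]]'

```text
time: 18.1
tool_pos: [0.4824, 0.3574, 0.1405]
tcp_rot: [-1.199, 1.224, 1.195]
wrist_force: [-0.9, -0.6, -4.9]
width: 0.157
```

```bash
python3 -c "
from h import *
im,d,K,T=snap('wrist'); np.savez('c6',im=im,d=d,K=K,T=T)"
```

>>> carry_out --offset '[[0,0,0.7],[0,0,1.3],[0,0,1.6],[0,0,1.4],[0,0,0.8]]' --delta_rot '[[0,0,0],[0,0,0],[0,0,0],[0,0,0],[0,0,0]]'

```text
time: 18.57
tool_pos: [0.4846, 0.4237, 0.1422]
tcp_rot: [-1.196, 1.215, 1.198]
wrist_force: [-0.5, 0.0, -4.2]
width: 0.156
```

```bash
python3 -c "
from h import *
pose()
im,d,K,T=snap('wrist'); np.savez('c7',im=im,d=d,K=K,T=T); z=np.load('c6.npz')
a=np.hstack([z['im'][100:330,110:450],im[100:330,110:450]]); save('c6',a,1.17)"
```

```text
t 18.57 p [0.4846 0.4237 0.1422] w 0.156 F [-0.5  0.  -4.2]
[[ 0.001 -1.     0.016]
 [ 0.002  0.016  1.   ]
 [-1.    -0.001  0.002]]
```

View pics/c6.png

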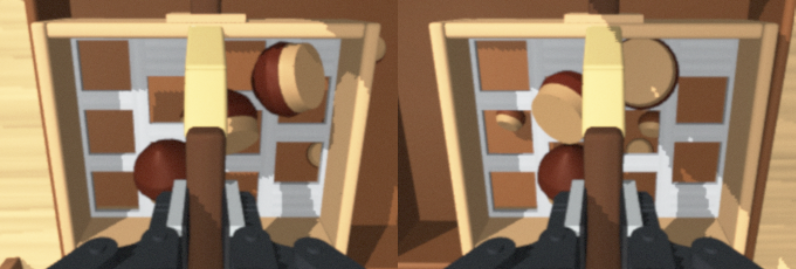

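```bash
python3 - <<'E'
from h import *
for n,off,pp in(('c6',0,[(378,47),(315,155)]),('c7',398,[(510,120),(648,130),(640,148)])):
    z=np.load(n+'.npz')
    for u,v in pp:
        U,V=110+(u-off)/1.17,100+v/1.17
        print(n,u,v,np.round(ray(U,V,.018,z['K'],z['T']),3),'depth pt',np.round(xyz(z['d'],z['K'],z['T'])[int(V),int(U)],3))
z=np.load('c5.npz')
for u,v in((540,200),(522,260)): print('c5',np.round(ray(90+u/2,100+v/2,.018,z['K2'],z['T2']),3))
z4=np.load('c4.npz'); print('c4 third',np.round(ray(241.6,195.5,.018,z['K2'],z['T2']),3))
E
```

```text
c6 378 47 [0.436 0.493 0.018] depth pt [0.434 0.488 0.028]
c6 315 155 [0.526 0.451 0.018] depth pt [0.521 0.448 0.028]
c7 510 120 [0.495 0.347 0.018] depth pt [0.49  0.35  0.032]
c7 648 130 [0.506 0.463 0.018] depth pt [0.502 0.461 0.028]
c7 640 148 [0.522 0.456 0.018] depth pt [0.518 0.454 0.027]
c5 [0.494 0.467 0.018]
c5 [0.526 0.459 0.018]
c4 third [0.488 0.351 0.018]
```

Combining the offset views puts four separate small chestnuts in the box, at about (.436,.493), (.520,.454), (.494,.349) and (.502,.463), all near floor height. All three large ones are in the sieve, so I'll carry it to the board.

>>> carry_out --offset '[[-0.4,0,0],[-0.8,0,0],[-1.2,0,0],[-1,0,0],[-0.6,0,0]]' --delta_rot '[[0,0,0],[0,0,0],[0,0,0],[0,0,0],[0,0,0]]'

```text
time: 19.03
tool_pos: [0.4858, 0.4203, 0.1849]
tcp_rot: [-1.195, 1.214, 1.194]
wrist_force: [0.3, 0.4, -4.4]
width: 0.159
```

>>> carry_out --offset '[[0,0,-0.5],[0,0,-1],[0,0,-1.5],[0,0,-2],[0,0,-2.4]]' --delta_rot '[[0,0,0],[0,0,0],[0,0,0],[0,0,0],[0,0,0]]'

```text
time: 19.45
tool_pos: [0.4824, 0.344, 0.1808]
tcp_rot: [-1.196, 1.219, 1.197]
wrist_force: [0.6, -0.4, -4.6]
width: 0.156
```

>>> carry_out --offset '[[0,-0.05,-2.7],[0,-0.05,-2.7],[0,-0.05,-2.7],[0,-0.05,-2.7],[0,-0.05,-2.7]]' --delta_rot '[[0,0,0],[0,0,0],[0,0,0],[0,0,0],[0,0,0]]'

```text
time: 19.87
tool_pos: [0.4819, 0.2079, 0.1808]
tcp_rot: [-1.196, 1.22, 1.196]
wrist_force: [0.9, 0.4, -5.0]
width: 0.156
```

>>> carry_out --offset '[[0,-0.05,-2.7],[0,-0.05,-2.7],[0,-0.05,-2.7],[0,-0.05,-2.7],[0,-0.05,-2.7]]' --delta_rot '[[0,0,0],[0,0,0],[0,0,0],[0,0,0],[0,0,0]]'

```text
time: 20.28
tool_pos: [0.4815, 0.0733, 0.1809]
tcp_rot: [-1.195, 1.22, 1.196]
wrist_force: [0.5, -0.3, -4.9]
width: 0.152
```

>>> carry_out --offset '[[0,-0.05,-2.7],[0,-0.05,-2.7],[0,-0.05,-2.7],[0,-0.05,-2.7],[0,-0.05,-2.7]]' --delta_rot '[[0,0,0],[0,0,0],[0,0,0],[0,0,0],[0,0,0]]'

```text
time: 20.7
tool_pos: [0.4813, -0.0612, 0.1809]
tcp_rot: [-1.195, 1.219, 1.196]
wrist_force: [0.6, 0.2, -3.7]
width: 0.155
```

>>> carry_out --offset '[[0,-0.05,-2.6],[0,-0.05,-2.6],[0,-0.05,-2.6],[0,-0.05,-2.6],[0,-0.05,-2.6]]' --delta_rot '[[0,0,0],[0,0,0],[0,0,0],[0,0,0],[0,0,0]]'

```text
time: 21.12
tool_pos: [0.4812, -0.1908, 0.1809]
tcp_rot: [-1.194, 1.219, 1.197]
wrist_force: [-0.4, -0.8, -5.2]
width: 0.154
```

>>> carry_out --offset '[[0,-0.05,-2.6],[0,-0.05,-2.6],[0,-0.05,-2.6],[0,-0.05,-2.6],[0,-0.05,-2.6]]' --delta_rot '[[0,0,0],[0,0,0],[0,0,0],[0,0,0],[0,0,0]]'

```text
time: 21.53
tool_pos: [0.4813, -0.3205, 0.1808]
tcp_rot: [-1.193, 1.219, 1.197]
wrist_force: [0.1, 0.3, -3.2]
width: 0.155
```

>>> carry_out --offset '[[0,0,-2.4],[0,0,-2],[0,0,-1.5],[0,0,-1],[0,0,-0.5]]' --delta_rot '[[0,0,0],[0,0,0],[0,0,0],[0,0,0],[0,0,0]]'

```text
time: 21.95
tool_pos: [0.4811, -0.3943, 0.1812]
tcp_rot: [-1.194, 1.219, 1.196]
wrist_force: [-0.3, 0.3, -4.4]
width: 0.155
```

>>> carry_out --offset '[[0,0,0],[0,0,0],[0,0,0],[0,0,0],[0,0,0]]' --delta_rot '[[0,0,0],[0,0,0],[0,0,0],[0,0,0],[0,0,0]]'

```text
time: 22.37
tool_pos: [0.4826, -0.3922, 0.1819]
tcp_rot: [-1.197, 1.217, 1.197]
wrist_force: [-0.7, -0.1, -3.1]
width: 0.157
```

```bash
python3 - <<'E'
from h import *
pose()
im,d,K,T=snap('top'); im2,*_=snap('wrist'); im3,d3,*_=snap('scene')
save('c8',np.hstack([im[150:350,60:500],im2[100:300,110:450]]),1.02)
P=xyz(d,K,T);z=P[...,2];b=(z>.055)&(z<.085);b[:,205:]=0;b[:190]=0;b[310:]=0
X=P[b][:,:2].astype(np.float32);print('box',cv2.minAreaRect(X))
E
```

```text
t 22.37 p [ 0.4826 -0.3922  0.1819] w 0.157 F [-0.7 -0.1 -3.1]
[[ 0.    -1.     0.017]
 [ 0.     0.017  1.   ]
 [-1.     0.     0.   ]]
box ((0.4880598783493042, 0.39440786838531494), (0.3017207980155945, 0.24025624990463257), 88.62181854248047)
```

View pics/c8.png

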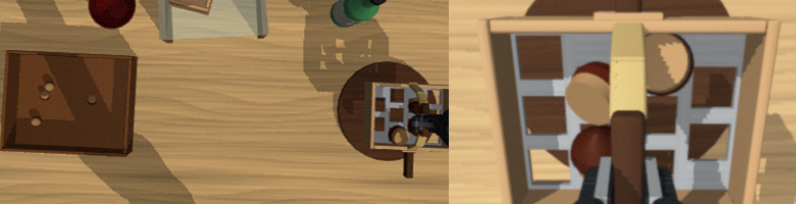

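The top view shows the four small chestnuts in the box at (44,87), (49,91), (92,99) and (36,122). The wrist view shows three large ones in the sieve, which is over the board. Lowering it now.

>>> carry_out --offset '[[0.5,0,0],[1,0,0],[1.4,0,0],[1.6,0,0],[1.5,0,0]]' --delta_rot '[[0,0,0],[0,0,0],[0,0,0],[0,0,0],[0,0,0]]'

```text
time: 22.93
tool_pos: [0.4817, -0.3926, 0.1194]
tcp_rot: [-1.194, 1.218, 1.197]
wrist_force: [-0.7, 0.6, -4.7]
width: 0.156
```

>>> carry_out --offset '[[1.1,0,0],[0.7,0,0],[0.4,0,0],[0.3,0,0],[0.2,0,0]]' --delta_rot '[[0,0,0],[0,0,0],[0,0,0],[0,0,0],[0,0,0]]'

```text
time: 23.35
tool_pos: [0.4827, -0.3934, 0.0948]
tcp_rot: [-1.196, 1.218, 1.195]
wrist_force: [-0.2, -0.4, -4.0]
width: 0.154
```

>>> carry_out --offset '[[0,0,0],[0,0,0],[0,0,0],[0,0,0],[0,0,0]]' --delta_rot '[[0,0,0],[0,0,0],[0,0,0],[0,0,0],[0,0,0]]'

```text
time: 23.77
tool_pos: [0.4827, -0.3934, 0.0954]
tcp_rot: [-1.197, 1.218, 1.195]
wrist_force: [0.1, -0.7, -4.5]
width: 0.155
```

Not touching yet, so I'll lower a little at a time.

>>> carry_out --offset '[[0.1,0,0],[0.1,0,0],[0,0,0],[0,0,0],[0,0,0]]' --delta_rot '[[0,0,0],[0,0,0],[0,0,0],[0,0,0],[0,0,0]]'

```text
time: 24.18
tool_pos: [0.4827, -0.3933, 0.0933]
tcp_rot: [-1.196, 1.218, 1.195]
wrist_force: [0.1, 0.6, -0.1]
width: 0.157
```

>>> carry_out --offset '[[0.1,0,0],[0,0,0],[0,0,0],[0,0,0],[0,0,0]]' --delta_rot '[[0,0,0],[0,0,0],[0,0,0],[0,0,0],[0,0,0]]'

```text
time: 24.6
tool_pos: [0.4827, -0.3933, 0.0933]
tcp_rot: [-1.197, 1.218, 1.195]
wrist_force: [-1.9, 2.0, 5.8]
width: 0.154
```

Contact made (force sign flipped), so I'll release it and retreat straight up.

>>> carry_out --offset '[[0,0,0],[0,0,0],[0,0,0],[0,0,0],[0,0,0]]' --delta_rot '[[0,0,0],[0,0,0],[0,0,0],[0,0,0],[0,0,0]]' --fingers 1

```text
time: 25.02
tool_pos: [0.4824, -0.3932, 0.0917]
tcp_rot: [-1.196, 1.218, 1.196]
wrist_force: [0.3, 0.8, -0.2]
width: 0.854
```

>>> carry_out --offset '[[0,0,0],[0,0,0],[-0.5,0,0],[-1.5,0,0],[-2.5,0,0]]' --delta_rot '[[0,0,0],[0,0,0],[0,0,0],[0,0,0],[0,0,0]]'

```text
time: 25.43
tool_pos: [0.4804, -0.3914, 0.1341]
tcp_rot: [-1.19, 1.218, 1.202]
wrist_force: [0.5, 0.1, -0.6]
width: 1.006
```

>>> carry_out --offset '[[-3.5,0,0],[-3.5,0,0],[-3,0,0],[-2,0,0],[0,0,0]]' --delta_rot '[[0,0,0],[0,0,0],[0,0,0],[0,0,0],[0,0,0]]'

```text
time: 25.85
tool_pos: [0.485, -0.3954, 0.2643]
tcp_rot: [-1.206, 1.217, 1.186]
wrist_force: [1.0, -0.7, 0.6]
width: 1.0
```

>>> carry_out --offset '[[0,2,2],[0,2,3],[0,2,3],[0,1,2],[0,0,0]]' --delta_rot '[[0,0,0],[0,0,0],[0,0,0],[0,0,0],[0,0,0]]'

```text
time: 26.27
tool_pos: [0.4118, -0.2882, 0.2559]
tcp_rot: [-1.194, 1.217, 1.199]
wrist_force: [-0.5, -0.4, 0.3]
width: 1.007
```

```bash
python3 - <<'E'
from h import *
pose()
im,d,K,T=snap('top'); im2,d2,K2,T2=snap('wrist')
save('c9',np.hstack([im[150:350,60:560],cv2.resize(im2,None,fx=200/420,fy=200/420)]),1.03)
P=xyz(d2,K2,T2);z=P[...,2];r=np.hypot(P[...,0]-.483,P[...,1]+.391)<.15
m=r&(z>.058)&(z<.07);print('rim',m.sum(),z[m].mean(),cv2.minAreaRect(P[m][:,:2].astype(np.float32)))
m=r&(z>.112)&(z<.132);print('arch',m.sum(),P[m].mean(0),P[m].max(0))
E
```

```text
t 26.27 p [ 0.4118 -0.2882  0.2559] w 1.007 F [-0.5 -0.4  0.3]
[[-0.002 -1.     0.017]
 [ 0.003  0.017  1.   ]
 [-1.     0.002  0.002]]
rim 5024 0.06457976832502155 ((0.4530165493488312, -0.3916461765766144), (0.17986662685871124, 0.20872044563293457), 88.95140075683594)
arch 1134 [ 0.4706001  -0.3894709   0.12351162] [ 0.5252573  -0.38214756  0.13027215]
```

View pics/c9.png

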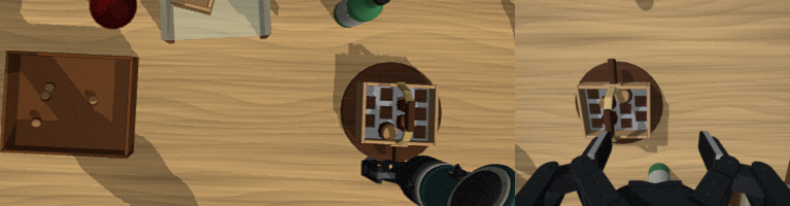

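The sieve is standing in the middle of the board and the arm is clear. Four small chestnuts are in the box.

```bash
python3 -c "
from h import *
print(finish_job())"
```

```text
the job is handed in; nothing more can be done
None
```

I drew the sieve out by its tail handle, let go of it on the open counter, took it again by the arched handle and shook it over the catch box for about 30 strokes. I then stood it on the round board, let go and handed the job in at about 26 s. The hand-in reports no verdict.

**Last checks:**
- **Sieve:** its middle measures about (0.485, -0.392), against the board's middle at (0.483, -0.391). Its rim is at 0.065 m, so it stands flat on the board.
- **Small chestnuts:** the final top view shows all four in the catch box.
- **Large chestnuts:** all three were clear in the sieve just before I lowered it. In the final pictures the arch partly hides them, so I did not count them again.
- **Left alone:** measured after the shaking, the box was within about 3 mm of its start. The bottle and bowl look unmoved. The cup-box showed only at the edge of the last picture, and I did not measure these three.

**Disagreement:** my first outline of the box put its middle 8 mm off from the depth measurement. I had taken the foot of the near wall for the rim, so I used the depth value.

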